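# Close the canteen's soup container

## Robot

A 6-joint arm with a two-finger parallel gripper is mounted at the origin on the work surface. World frame = base frame: x ahead of the robot, y to its left, z up, the work surface at z = 0. Lengths are in m, angles in degrees, forces in N, time in s.
With the tool pointing down it reaches from about 0.4 to 0.825 m from the base axis. Payload 7 kg.
Tool frame: the origin (TCP) lies midway between the tips of the shut fingers; the grasp point (between the pads) lies 19 mm behind it; z points along the fingers, y is the line along which they close (so a half turn about z gives the same grasp; the last joint's range is limited). The gripper opens to 88 mm and grips with 3 to 60 N. Pads are 19 mm wide; open, the fingers measure 130 mm over their backs; the gripper's body (78 mm by 193 mm) begins 47 mm behind the grasp point.
Start: joints at [-53.91, 20.546, 0.682, 0, -70.136, -16.507], TCP at [0.226, -0.636, 0.227] pointing down, gripper open.
Joint ranges: [-176.03, 176.03], [-82.01, 121.73], [-58.28, 71.71], [-173.87, 95.51], [-174.79, -0.11], [-173.66, 173.66]. Speed limits (degrees/s): [136.94, 136.94, 172.46, 180, 180, 180].

## Interface

Orientations are given as [roll, pitch, yaw] about the fixed x, y, z axes, in that order (R = Rz(yaw) Ry(pitch) Rx(roll)).
In Python, from plant import r gives the robot as it stands. The module is installed in compiled form; this text tells all that it offers.
- The arm moves only by the tool play_rows, never from a script. Its argument "rows" is a list of rows, each an object with "slide": the shift along the tool's x, y, z as a fraction of full scale, a list of three; "delta_rot": the turn, a rotation vector about the tool's x, y, z as a fraction of full scale, a list of three; "fingers": the opening, from -1 (shut) to 1 (fully open). In form: [{"slide": [x, y, z], "delta_rot": [rx, ry, rz], "fingers": fingers}, ...]. A call has 1 to 8 rows; each row shifts and turns the commanded pose from where the row before left it, along the tool's axes as they then stand; what a row does not reach is not made up. Full scale, the value 1, is 0.15 m for a shift and 0.08 rad for a turn. A row lasts 1/8 s, in which the tool goes at most 62.5 mm and 10.7 degrees, less where a joint would pass 70% of its speed; a pose out of reach is approached as far as the arm can. A call with a number of a shift or a turn outside -1 to 1 is refused whole. A call with a gripper value outside its range is refused whole. The fingers move at their own pace and stop on an object; "squeeze" is the grip in N (left out, the last holds). Time passes only in rows, so rows that do not move let the fingers close. It gives the time, the measured TCP pose, the force, the opening and the grip force at its end, in the units of the state.
- r.get_state(): the state, without advancing time (a new reading comes with each control period).
- r.capture(name): name is "scene" or "top" or "wrist"; returns a dict with "image" (420x560x3 uint8, blue, green, red), "fx", "fy", "cx", "cy" (pixels), "distortion" ([k1, k2, p1, p2, k3] as OpenCV has them; the pictures are not rectified), "R" (3x3) and "t" (3): a world point X has camera coordinates R X + t; the wrist camera has in their place "T_tool_cam" (4x4, takes a point from camera to tool coordinates, whose origin is the TCP and whose axes are the flange's). Camera axes: x right, y down, z forward; pixel columns grow to the right and rows downward; lengths in m; the calibration is good to about 2 mm. A picture is of the moment at which its call begins: read the wrist's pose just before it. There is no depth.
- r.close_job(): hands the job in; it is judged then, once.
The state is a dict: "time_s": time; "joints": joint angles; "qd": joint speeds; "joint_torque": joint torques, N m; "tcp_pos": TCP position; "eef_rot": TCP orientation; "contact_force": force on the tool from outside, world axes, zero at the start; "moment": the same for the moment, N m; "gripper_width": finger opening in m; "gripper_force": force on a finger pad.
Only numpy, scipy, OpenCV 4.12 (cv2) and the standard library are available. Lean on these libraries where they do the work, as an engineer would, in place of code of your own. Each camera call takes 0.05 s, during which the arm holds its last target. There are 200 camera calls.

## Task

Close the steel soup container on the canteen table: take the stopper with two side lugs by its bar grip, push it all the way down into the container's mouth with its lugs in the two notches, turn it clockwise (seen from above) as far as it goes so that it locks, and let go. Leave the other lid, the plain one with a round knob, where it stands.

Things in the scene. Friction and masses are not known exactly. Their poses are not given: they have to be found in the camera images.
- container: Round insulated stainless steel soup container, 144 mm across, 130 mm high, fixed on the table, small handles on its +y and -y sides. Origin: centre of its underside, z up. Its mouth is a bore 88 mm across in a 5 mm thick rim. Along its +x and -x axes two notches, each spanning 56 degrees (41 mm wide at the bore), widen the bore to 67 mm from the centre.
- mouth (a point): Centre of the container's mouth, level with the rim's top, axes as the container. A spring plate 28 mm below resists the stopper over the last 12 mm, 3 rising to 8 N; home is cap on rim. Within 6 mm of home the lugs pass under the rim: from the notches clockwise from above (yaw falling) 70 degrees to a stop; the other way is blocked. Released unlocked, it rises 12 mm; locked, 6 mm.
- stopper: The stopper to fit, 0.25 kg, upright on the table. Origin: centre of its underside, z up. Grey plug, 80 mm across, tapering to 56 at the foot; steel cap 102 mm across, 40 to 48 mm up. Two lugs along +x and -x, 24 mm wide, 22 to 29 mm up, reach 62 mm from the axis: their ends show beyond the cap. Home, its origin is 40 mm below the rim's top. Half a turn makes no difference.
- grip (a point): Grasp point in the stopper's black bar grip, 73 mm above its origin, on its axis; axes as the stopper. The bar is 64 mm long along x (in line with the lugs), 16 mm thick along y, and stands on the cap from 48 to 86 mm above the stopper's origin.
- plain_lid: A bystander, to be left alone: round lid of another pot in the same materials, steel cap 92 mm across, round black knob 36 mm across, 58 mm high in all, no lugs. Origin: centre of its underside. It and the stopper may have swapped places.
Not all that is in view belongs to the job. Leave any orange, purple or red look-alike of the stopper alone.

How it is judged:
By the outcome, as a careful person would: the job done as asked, in the order asked, and still so for the second after the job is handed in, with the robot touching nothing.
It also fails if it takes over 46 s, if anything falls off the work surface, if the arm or the gripper's body presses on something with over 40 N, if the wrist force passes 120 N, or if a joint passes its speed limit or range.

## Working session

There is one attempt and no reset: what is moved stays moved. The work goes in short steps, Python scripts to look and compute and a tool call to move; the robot and the scene stay as the last step left them, time stands still between calls to the robot, and variables do not carry over. Pictures are saved under pics/ and viewed, at most 10 in all, crops included, and the job is handed in when it is done.

Besides the shell and the picture viewer there is one more tool, called after "Emit:" by a JSON object that holds its "name" and its "arguments", one argument or row to a line. play_rows: Moves the arm, as the interface text tells. Shift numbers are shares of 0.15 m and turn numbers shares of 0.08 rad, none past 1 either way. Its arguments: {"type":"object","properties":{"rows":{"type":"array"},"squeeze":{"type":"number"}},"required":["rows"]}

```bash
mkdir -p pics
python3 - <<'E'
from plant import r
import cv2,pickle
s=r.get_state(); print(s)
d={}
for n in("scene","top"):
    c=r.capture(n); d[n]=c; cv2.imwrite(f"pics/{n}0.png",c["image"]); print(n,c["fx"],c["distortion"],c["t"])
pickle.dump(d,open("c0.pkl","wb"))
E
```

```text
{'time_s': 0.0, 'joints': array([-5.39119715e+01,  2.05915173e+01,  6.35564371e-01, -1.98539666e-02,
       -7.01369468e+01, -1.65059462e+01]), 'qd': array([ 0.08033567, -0.00786361,  0.00110988,  0.00710196, -0.00019103,
       -0.09308984]), 'joint_torque': array([-1.64651410e-03, -5.82718956e+01,  2.93042958e+01,  6.99677020e+00,
        6.79421137e-03, -1.34868901e-04]), 'tcp_pos': array([ 0.22603478, -0.63551942,  0.22563621]), 'eef_rot': array([ 1.79905625e+02, -8.50170913e-03, -1.60424672e+02]), 'contact_force': array([0.14636089, 0.22376992, 0.31115018]), 'moment': array([ 0.01314704, -0.0057536 , -0.01500919]), 'gripper_force': 0.0, 'gripper_width': 0.08742806175028946}
scene 501.39693154792127 [0.0370898 0.        0.        0.        0.       ] [ 0.42913831 -0.12625096  1.58629199]
top 403.5377768835043 [-0.06735121  0.          0.          0.          0.        ] [-0.09559649  0.57140429  0.87571155]
```

View pics/top0.png

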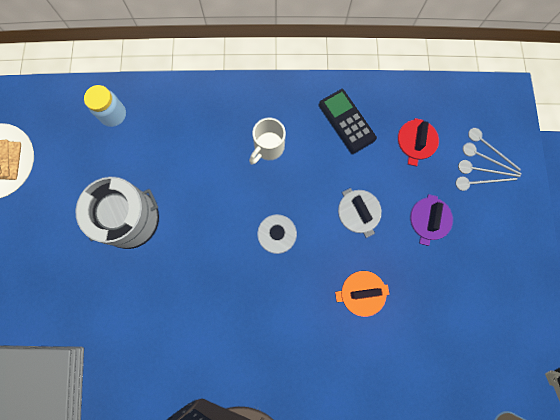

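View pics/scene0.png

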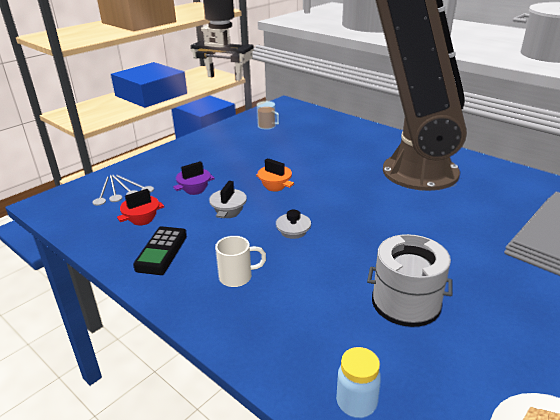

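The top view shows the steel stopper at about (360,211), with lugs at (348,192) and (369,234) and a black bar. The plain lid with the round knob is at (277,233), and the container is at (112,212). The red (418,139), purple (432,217) and orange (364,294) stoppers are look-alikes. Only the grey one with lugs fits; I'll confirm it in an enlarged crop.

```bash
cat > h.py <<'E'
import numpy as np, cv2, pickle
def ray(c,px,z,R=None,t=None):
    R=np.array(c["R"]) if R is None else R; t=np.array(c["t"]) if t is None else t
    K=np.array([[c["fx"],0,c["cx"]],[0,c["fy"],c["cy"]],[0,0,1]])
    u=cv2.undistortPoints(np.array(px,float).reshape(-1,1,2),K,np.array(c["distortion"],float)).reshape(-1,2)
    d=np.c_[u,np.ones(len(u))]@R; o=-R.T@t
    z=np.broadcast_to(z,len(d))
    return o+d*((z-o[2])/d[:,2])[:,None]
def circfit(p):
    A=np.c_[2*p[:,:2],np.ones(len(p))]; s=np.linalg.lstsq(A,(p[:,:2]**2).sum(1),rcond=None)[0]
    return s[:2],np.sqrt(s[2]+s[0]**2+s[1]**2)
E
python3 - <<'E'
from h import *
c=pickle.load(open("c0.pkl","rb"))["top"]; im=c["image"]
a=cv2.resize(im[170:255,315:405],None,fx=5,fy=5,interpolation=cv2.INTER_CUBIC)
b=cv2.resize(im[168:258,65:165],None,fx=4.5,fy=4.72,interpolation=cv2.INTER_CUBIC)
a=a[:min(len(a),len(b)),:350+0] if 0 else a
h=min(len(a),len(b)); w=np.hstack([a[:h],b[:h]])
w=cv2.resize(w,None,fx=.87,fy=.87); cv2.imwrite("pics/crop1.png",w); print(w.shape)
hsv=cv2.cvtColor(im,cv2.COLOR_BGR2HSV)
m=((hsv[...,1]<110)).astype(np.uint8)
n,l,st,ce=cv2.connectedComponentsWithStats(m)
i=l[225,350]; print(st[i],ce[i])
ys,xs=np.where(l==i); 
cn=max(cv2.findContours((l==i).astype(np.uint8),0,cv2.CHAIN_APPROX_NONE)[0],key=len).reshape(-1,2)
p=ray(c,cn,.048); q=p
for _ in range(6):
    cc,rr=circfit(q); dist=np.linalg.norm(p[:,:2]-cc,axis=1); q=p[abs(dist-.051)<max(.002,.0)] if _ else p[dist<.056]
print("cap",cc,rr,len(q),len(p))
o=p[np.linalg.norm(p[:,:2]-cc,axis=1)>.056]; 
an=np.degrees(np.arctan2(o[:,1]-cc[1],o[:,0]-cc[0])); print(np.sort(an).round())
# bar
k=(im.max(2)<60).astype(np.uint8); n,l,st,ce=cv2.connectedComponentsWithStats(k); i=l[208,361]; print(st[i],ce[i], ray(c,[ce[i]],.08))
ys,xs=np.where(l==i); pp=ray(c,np.c_[xs,ys],.084)[:,:2]; u=np.linalg.svd(pp-pp.mean(0))[2][0]; print("bar yaw",np.degrees(np.arctan2(u[1],u[0])))
print("cam",-np.array(c["R"]).T@c["t"])
E
```

```text
(370, 783, 3)
[ 338  188   44   50 1549] [359.46868948 211.26016785]
cap [ 0.5538322  -0.28446387] 0.05055912924249929 104 134
[-171. -170. -169. -167. -164. -162. -159. -157. -154. -152. -149. -149.
 -148.   20.   22.   25.   27.   31.   32.   36.   38.   41.   43.]
[352 196  20  27 245] [361.46530612 209.04489796] [[ 0.55194442 -0.28211907  0.08      ]]
bar yaw -154.901268565044
cam [ 0.3874293  -0.08240422  0.97243013]
```

View pics/crop1.png

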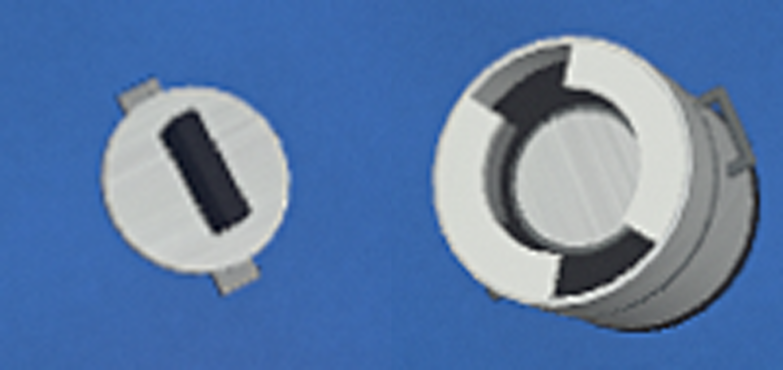

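The crop confirms it: the left item has a grey cap, two lugs and a black bar. The container's notches point to the upper left and lower right of the image.

```bash
cat >> h.py <<'E'
def proj(c,P,R=None,t=None):
    R=np.array(c["R"]) if R is None else R; t=np.array(c["t"]) if t is None else t
    K=np.array([[c["fx"],0,c["cx"]],[0,c["fy"],c["cy"]],[0,0,1]])
    return cv2.projectPoints(np.array(P,float).reshape(-1,1,3),cv2.Rodrigues(R)[0],t,K,np.array(c["distortion"],float))[0].reshape(-1,2)
E
python3 - <<'E'
from h import *
D=pickle.load(open("c0.pkl","rb"))
for nm,seed in(("top",(88,225)),("scene",(385,255))):
    c=D[nm]; g=cv2.cvtColor(c["image"],cv2.COLOR_BGR2GRAY); hsv=cv2.cvtColor(c["image"],cv2.COLOR_BGR2HSV)
    print(nm,g[seed[1],seed[0]])
    m=((g>195)&(hsv[...,1]<40)).astype(np.uint8)
    n,l,st,ce=cv2.connectedComponentsWithStats(m)
    ys,xs=np.where((l>0)); k=(abs(xs-(112 if nm=="top" else 414))<45)&(abs(ys-(211 if nm=="top" else 258))<40)
    p=ray(c,np.c_[xs[k],ys[k]],.13)[:,:2]
    hull=cv2.convexHull(p.astype(np.float32)).reshape(-1,2); cc,rr=circfit(hull); print(cc,rr,len(p))
    for _ in range(5):
        e=np.linalg.norm(hull-cc,axis=1)-rr; hull=hull[abs(e)<.003]; cc,rr=circfit(hull)
    print("rim",cc,rr,len(hull))
    a=np.arange(0,360,2); rad=np.radians(a)
    W=np.c_[cc[0]+.058*np.cos(rad),cc[1]+.058*np.sin(rad),0*a+.13]
    px=proj(c,W).astype(np.float32); v=cv2.remap(g,px[:,0],px[:,1],cv2.INTER_LINEAR).ravel()
    b=v<170; ch=np.where(b!=np.roll(b,1))[0]; print([(int(a[i]),bool(b[i])) for i in ch])
# stopper lugs ends
c=D["top"]; cc=np.array([.5538,-.2845]); hsv=cv2.cvtColor(c["image"],cv2.COLOR_BGR2HSV)
ys,xs=np.where(hsv[...,1]<110); p=ray(c,np.c_[xs,ys],.029)[:,:2]
# cap as seen projected to z=.029: centre offset accounted by using radius from cap-plane
q=ray(c,np.c_[xs,ys],.048)[:,:2]; k=(np.linalg.norm(q-cc,axis=1)>.053)&(np.linalg.norm(p-cc,axis=1)<.07)
d=p[k]-cc; an=np.degrees(np.arctan2(d[:,1],d[:,0])); s=abs(an-25)<60; print(an[s].mean(),(an[~s]%360).mean()); A=d[s].mean(0)-d[~s].mean(0); print(np.degrees(np.arctan2(A[1],A[0])), (d[s].mean(0)+d[~s].mean(0))/2)
E
```

```text
top 216
[0.54920278 0.27008336] 0.06982798591822902 1713
rim [0.54920278 0.27008336] 0.06982798591822902 54
[(0, True), (54, False), (180, True), (234, False)]
scene 225
[0.54936363 0.2700344 ] 0.06980027520510267 1551
rim [0.54936363 0.2700344 ] 0.06980027520510267 66
[(2, True), (6, False), (48, True), (54, False), (180, True), (232, False)]
26.366194476761567 204.9197887149359
25.64463236751399 [0.00018479 0.00083086]
```

Container: centre about (0.549, 0.270), notch axis about 27°. Stopper: (0.554, -0.284), yaw about 25.7°. I'll move above the stopper.

Emit:
{"name": "play_rows", "arguments": {
  "rows": [
    {"slide":[0,0,0],"delta_rot":[0,0,-0.67],"fingers":1},
    {"slide":[0,0,0],"delta_rot":[0,0,-0.67],"fingers":1},
    {"slide":[-0.2,0.08,0],"delta_rot":[0,0,0],"fingers":1},
    {"slide":[-0.37,0.14,0],"delta_rot":[0,0,0],"fingers":1},
    {"slide":[-0.37,0.14,0],"delta_rot":[0,0,0],"fingers":1},
    {"slide":[-0.37,0.14,0],"delta_rot":[0,0,0],"fingers":1},
    {"slide":[-0.37,0.14,0],"delta_rot":[0,0,0],"fingers":1},
    {"slide":[-0.37,0.14,0],"delta_rot":[0,0,0],"fingers":1}
  ],
  "squeeze": 40
}}

```text
time_s: 1.1
tcp_pos: [0.4534, -0.3954, 0.2264]
eef_rot: [180.0, -0.0, -154.3]
contact_force: [1.8, -1.5, 0.1]
gripper_width: 0.0877
gripper_force: 0.0
```

Emit:
{"name": "play_rows", "arguments": {
  "rows": [
    {"slide":[-0.37,0.14,0],"delta_rot":[0,0,0],"fingers":1},
    {"slide":[-0.35,0.14,0],"delta_rot":[0,0,0],"fingers":1},
    {"slide":[-0.21,0.1,0],"delta_rot":[0,0,0],"fingers":1},
    {"slide":[0,0,0],"delta_rot":[0,0,0],"fingers":1},
    {"slide":[0,0,0],"delta_rot":[0,0,0],"fingers":1}
  ]
}}

```text
time_s: 1.72
tcp_pos: [0.553, -0.2852, 0.2262]
eef_rot: [180.0, -0.0, -154.3]
contact_force: [-0.3, -0.4, 0.6]
gripper_width: 0.0878
gripper_force: 0.0
```

```bash
cat >> h.py <<'E'
from scipy.spatial.transform import Rotation as Ro
def wrist(r,name):
    s=r.get_state(); c=r.capture("wrist"); cv2.imwrite(name,c["image"])
    Rt=Ro.from_euler("xyz",s["eef_rot"],degrees=True).as_matrix(); T=np.eye(4); T[:3,:3]=Rt; T[:3,3]=s["tcp_pos"]
    C=np.linalg.inv(T@np.array(c["T_tool_cam"])); return s,c,C[:3,:3],C[:3,3]
E
python3 - <<'E'
from h import *
from plant import r
s,c,R,t=wrist(r,"pics/w1.png"); print(s["time_s"],s["tcp_pos"],s["eef_rot"],s["joints"],s["contact_force"])
pickle.dump((s,c,R,t),open("w1.pkl","wb"))
print(proj(c,[[.5538,-.2845,.048],[.5538,-.2845,.086]],R,t))
E
```

```text
1.725 [ 0.55298962 -0.28519878  0.22618925] [ 1.79969412e+02 -4.05979198e-02 -1.54255438e+02] [-9.32866072e+00  1.56670431e+01 -6.35234894e+00 -1.83924018e-03
 -6.80314109e+01 -5.49260997e+01] [-0.3205375  -0.38765229  0.55311736]
[[279.38684174 191.03284965]
 [279.46732248 200.38211433]]
```

View pics/w1.png

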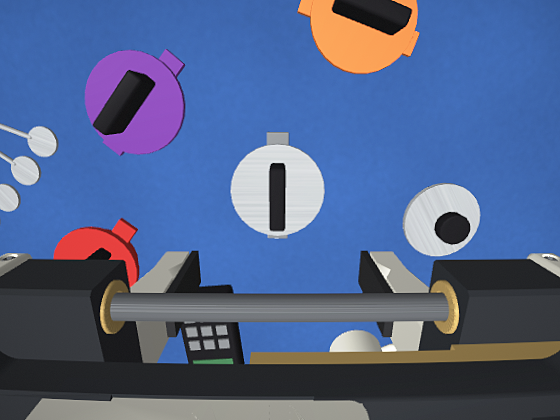

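The wrist view shows the grey stopper centred at (278,190), 1 to 2 px from the prediction, with its bar aligned to the tool's x. Descending to grip.

Emit:
{"name": "play_rows", "arguments": {
  "rows": [
    {"slide":[0,0,0.25],"delta_rot":[0,0,0],"fingers":1},
    {"slide":[0,0,0.3],"delta_rot":[0,0,0],"fingers":1},
    {"slide":[0,0,0.3],"delta_rot":[0,0,0],"fingers":1},
    {"slide":[0,0,0.18],"delta_rot":[0,0,0],"fingers":1},
    {"slide":[0,0,0.1],"delta_rot":[0,0,0],"fingers":1},
    {"slide":[0,0,0],"delta_rot":[0,0,0],"fingers":-1},
    {"slide":[0,0,0],"delta_rot":[0,0,0],"fingers":-1},
    {"slide":[0,0,0],"delta_rot":[0,0,0],"fingers":-1}
  ],
  "squeeze": 50
}}

```text
time_s: 2.78
tcp_pos: [0.5542, -0.2854, 0.0584]
eef_rot: [-179.9, 0.1, -154.3]
contact_force: [-0.5, 0.2, 0.6]
gripper_width: 0.0635
gripper_force: 0.0
```

Emit:
{"name": "play_rows", "arguments": {
  "rows": [
    {"slide":[0,0,0],"delta_rot":[0,0,0],"fingers":-1},
    {"slide":[0,0,0],"delta_rot":[0,0,0],"fingers":-1},
    {"slide":[0,0,0],"delta_rot":[0,0,0],"fingers":-1},
    {"slide":[0,0,0],"delta_rot":[0,0,0],"fingers":-1}
  ]
}}

```text
time_s: 3.28
tcp_pos: [0.5534, -0.2851, 0.0571]
eef_rot: [180.0, -0.0, -154.3]
contact_force: [0.0, 1.0, 0.3]
gripper_width: 0.0232
gripper_force: 0.0
```

Emit:
{"name": "play_rows", "arguments": {
  "rows": [
    {"slide":[0,0,0],"delta_rot":[0,0,0],"fingers":-1},
    {"slide":[0,0,0],"delta_rot":[0,0,0],"fingers":-1},
    {"slide":[0,0,0],"delta_rot":[0,0,0],"fingers":-1},
    {"slide":[0,0,0],"delta_rot":[0,0,0],"fingers":-1}
  ]
}}

```text
time_s: 3.78
tcp_pos: [0.5533, -0.2851, 0.0569]
eef_rot: [180.0, -0.0, -154.3]
contact_force: [0.0, 0.3, -2.9]
gripper_width: 0.016
gripper_force: 49.9
```

Gripped (16 mm, 50 N). Lifting and carrying.

Emit:
{"name": "play_rows", "arguments": {
  "rows": [
    {"slide":[0,0,-0.12],"delta_rot":[0,0,0],"fingers":-1},
    {"slide":[0,0,-0.25],"delta_rot":[0,0,0],"fingers":-1},
    {"slide":[0,0,-0.3],"delta_rot":[0,0,0],"fingers":-1},
    {"slide":[0,0,-0.3],"delta_rot":[0,0,0],"fingers":-1},
    {"slide":[0,0,-0.2],"delta_rot":[0,0,0],"fingers":-1},
    {"slide":[-0.07,0.14,-0.03],"delta_rot":[0,0,0],"fingers":-1},
    {"slide":[-0.13,0.28,0],"delta_rot":[0,0,0],"fingers":-1},
    {"slide":[-0.13,0.28,0],"delta_rot":[0,0,0],"fingers":-1}
  ]
}}

```text
time_s: 4.78
tcp_pos: [0.5518, -0.1681, 0.2382]
eef_rot: [-180.0, 0.0, -154.3]
contact_force: [0.4, 0.0, -3.1]
gripper_width: 0.0155
gripper_force: 49.9
```

Emit:
{"name": "play_rows", "arguments": {
  "rows": [
    {"slide":[-0.13,0.28,0],"delta_rot":[0,0,0],"fingers":-1},
    {"slide":[-0.13,0.28,0],"delta_rot":[0,0,0],"fingers":-1},
    {"slide":[-0.13,0.28,0],"delta_rot":[0,0,0],"fingers":-1},
    {"slide":[-0.13,0.28,0],"delta_rot":[0,0,0],"fingers":-1},
    {"slide":[-0.13,0.28,0],"delta_rot":[0,0,0],"fingers":-1},
    {"slide":[-0.13,0.28,0],"delta_rot":[0,0,0],"fingers":-1},
    {"slide":[-0.13,0.28,0],"delta_rot":[0,0,0],"fingers":-1},
    {"slide":[-0.13,0.28,0],"delta_rot":[0,0,0],"fingers":-1}
  ]
}}

```text
time_s: 5.78
tcp_pos: [0.5465, 0.2027, 0.2383]
eef_rot: [180.0, 0.0, -154.3]
contact_force: [0.6, -0.7, -3.9]
gripper_width: 0.0159
gripper_force: 49.9
```

Emit:
{"name": "play_rows", "arguments": {
  "rows": [
    {"slide":[-0.13,0.28,0],"delta_rot":[0,0,0],"fingers":-1},
    {"slide":[-0.08,0.13,0],"delta_rot":[0,0,0],"fingers":-1},
    {"slide":[0,0,0],"delta_rot":[0,0,-0.22],"fingers":-1},
    {"slide":[0,0,0],"delta_rot":[0,0,0],"fingers":-1},
    {"slide":[0,0,0],"delta_rot":[0,0,0],"fingers":-1}
  ]
}}

```text
time_s: 6.4
tcp_pos: [0.5488, 0.2693, 0.2374]
eef_rot: [-180.0, 0.0, -153.3]
contact_force: [-0.2, -0.1, -2.8]
gripper_width: 0.0157
gripper_force: 49.9
```

Run:
```python
from h import *
from plant import r
s,c,R,t=wrist(r,"pics/w2.png"); print(s["time_s"],s["tcp_pos"],s["eef_rot"],s["joints"],s["gripper_width"],s["contact_force"])
cs=r.capture("top"); pickle.dump((s,c,R,t,cs),open("w2.pkl","wb")); cv2.imwrite("pics/t2.png",cs["image"])
```

```text
6.4 [0.54879753 0.26932722 0.23739415] [-1.79999508e+02  2.66198414e-03 -1.53337163e+02] [ 4.44258472e+01  1.42199464e+01 -6.83257394e+00  1.37183483e-03
 -6.89450945e+01 -1.07763503e+02] 0.015740191643191213 [-0.24278398 -0.11705126 -2.82248069]
```

View pics/w2.png

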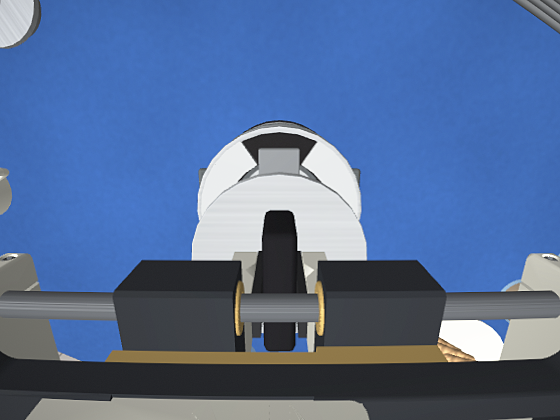

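The wrist view shows the lug at (279,160) centred in the notch around (280,148). However, J6 is at -108°, so a further -70° turn would pass its limit. Half a turn makes no difference to the stopper, so I'll turn +180° in the air first.

Emit:
{"name": "play_rows", "arguments": {
  "rows": [
    {"slide":[0,0,0],"delta_rot":[0,0,-1],"fingers":-1},
    {"slide":[0,0,0],"delta_rot":[0,0,-1],"fingers":-1},
    {"slide":[0,0,0],"delta_rot":[0,0,-1],"fingers":-1},
    {"slide":[0,0,0],"delta_rot":[0,0,-1],"fingers":-1},
    {"slide":[0,0,0],"delta_rot":[0,0,-1],"fingers":-1},
    {"slide":[0,0,0],"delta_rot":[0,0,-1],"fingers":-1},
    {"slide":[0,0,0],"delta_rot":[0,0,-1],"fingers":-1},
    {"slide":[0,0,0],"delta_rot":[0,0,-1],"fingers":-1}
  ]
}}

```text
time_s: 7.5
tcp_pos: [0.5489, 0.2698, 0.2372]
eef_rot: [-180.0, 0.0, -116.5]
contact_force: [-0.9, -0.9, -3.1]
gripper_width: 0.0157
gripper_force: 49.9
```

Emit:
{"name": "play_rows", "arguments": {
  "rows": [
    {"slide":[0,0,0],"delta_rot":[0,0,-1],"fingers":-1},
    {"slide":[0,0,0],"delta_rot":[0,0,-1],"fingers":-1},
    {"slide":[0,0,0],"delta_rot":[0,0,-1],"fingers":-1},
    {"slide":[0,0,0],"delta_rot":[0,0,-1],"fingers":-1},
    {"slide":[0,0,0],"delta_rot":[0,0,-1],"fingers":-1},
    {"slide":[0,0,0],"delta_rot":[0,0,-1],"fingers":-1},
    {"slide":[0,0,0],"delta_rot":[0,0,-1],"fingers":-1},
    {"slide":[0,0,0],"delta_rot":[0,0,-1],"fingers":-1}
  ]
}}

```text
time_s: 8.5
tcp_pos: [0.5489, 0.2698, 0.2372]
eef_rot: [-180.0, 0.0, -79.8]
contact_force: [0.9, -0.7, -2.6]
gripper_width: 0.0155
gripper_force: 49.9
```

Emit:
{"name": "play_rows", "arguments": {
  "rows": [
    {"slide":[0,0,0],"delta_rot":[0,0,-1],"fingers":-1},
    {"slide":[0,0,0],"delta_rot":[0,0,-1],"fingers":-1},
    {"slide":[0,0,0],"delta_rot":[0,0,-1],"fingers":-1},
    {"slide":[0,0,0],"delta_rot":[0,0,-1],"fingers":-1},
    {"slide":[0,0,0],"delta_rot":[0,0,-1],"fingers":-1},
    {"slide":[0,0,0],"delta_rot":[0,0,-1],"fingers":-1},
    {"slide":[0,0,0],"delta_rot":[0,0,-1],"fingers":-1},
    {"slide":[0,0,0],"delta_rot":[0,0,-1],"fingers":-1}
  ]
}}

```text
time_s: 9.5
tcp_pos: [0.5489, 0.2698, 0.2372]
eef_rot: [-180.0, -0.0, -43.2]
contact_force: [0.2, -0.7, -3.0]
gripper_width: 0.0157
gripper_force: 49.9
```

Emit:
{"name": "play_rows", "arguments": {
  "rows": [
    {"slide":[0,0,0],"delta_rot":[0,0,-1],"fingers":-1},
    {"slide":[0,0,0],"delta_rot":[0,0,-1],"fingers":-1},
    {"slide":[0,0,0],"delta_rot":[0,0,-1],"fingers":-1},
    {"slide":[0,0,0],"delta_rot":[0,0,-1],"fingers":-1},
    {"slide":[0,0,0],"delta_rot":[0,0,-1],"fingers":-1},
    {"slide":[0,0,0],"delta_rot":[0,0,-1],"fingers":-1},
    {"slide":[0,0,0],"delta_rot":[0,0,-1],"fingers":-1},
    {"slide":[0,0,0],"delta_rot":[0,0,-1],"fingers":-1}
  ]
}}

```text
time_s: 10.5
tcp_pos: [0.5489, 0.2698, 0.2372]
eef_rot: [-180.0, -0.0, -6.5]
contact_force: [-0.7, -0.2, -4.0]
gripper_width: 0.0154
gripper_force: 49.9
```

Emit:
{"name": "play_rows", "arguments": {
  "rows": [
    {"slide":[0,0,0],"delta_rot":[0,0,-1],"fingers":-1},
    {"slide":[0,0,0],"delta_rot":[0,0,-1],"fingers":-1},
    {"slide":[0,0,0],"delta_rot":[0,0,-1],"fingers":-1},
    {"slide":[0,0,0],"delta_rot":[0,0,-1],"fingers":-1},
    {"slide":[0,0,0],"delta_rot":[0,0,-1],"fingers":-1},
    {"slide":[0,0,0],"delta_rot":[0,0,-1],"fingers":-1},
    {"slide":[0,0,0],"delta_rot":[0,0,-1],"fingers":-1},
    {"slide":[0,0,0],"delta_rot":[0,0,-0.27],"fingers":-1}
  ]
}}

```text
time_s: 11.5
tcp_pos: [0.5488, 0.2699, 0.2372]
eef_rot: [-180.0, -0.0, 26.7]
contact_force: [-0.3, -0.5, -3.1]
gripper_width: 0.016
gripper_force: 49.9
```

Emit:
{"name": "play_rows", "arguments": {
  "rows": [
    {"slide":[0,0,0],"delta_rot":[0,0,0],"fingers":-1},
    {"slide":[0,0,0],"delta_rot":[0,0,0],"fingers":-1}
  ]
}}

```text
time_s: 11.75
tcp_pos: [0.5488, 0.2703, 0.2371]
eef_rot: [-180.0, -0.0, 26.7]
contact_force: [-1.1, 0.9, -3.5]
gripper_width: 0.0159
gripper_force: 49.9
```

Run:
```python
from h import *
from plant import r
s,c,R,t=wrist(r,"pics/w3.png"); print(s["time_s"],s["tcp_pos"],s["eef_rot"],s["joints"],s["gripper_width"],s["contact_force"])
pickle.dump((s,c,R,t),open("w3.pkl","wb"))
a2=np.radians(27); cc=np.array([.549,.270])
for sg in(1,-1): print("notch end px",proj(c,[[*(cc+sg*.067*np.array([np.cos(a2),np.sin(a2)])),.13]],R,t))
a=np.radians(s["eef_rot"][2]); 
for sg in(1,-1): print("lug end px",proj(c,[[*(s["tcp_pos"][:2]+sg*.062*np.array([np.cos(a),np.sin(a)])),s["tcp_pos"][2]-.057+.029]],R,t))
```

```text
11.75 [0.5487902  0.27028481 0.2371011 ] [-1.79997883e+02 -2.01171733e-03  2.66633811e+01] [ 4.44920492e+01  1.42696723e+01 -6.80345640e+00 -1.49921839e-03
 -6.89243082e+01  7.21718711e+01] 0.015891262294806103 [-1.09824893  0.94096004 -3.54716728]
notch end px [[278.94237569 129.76494757]]
notch end px [[279.94753366 277.96930061]]
lug end px [[278.8713514  146.49519368]]
lug end px [[279.08308338 328.28759083]]
```

View pics/w3.png

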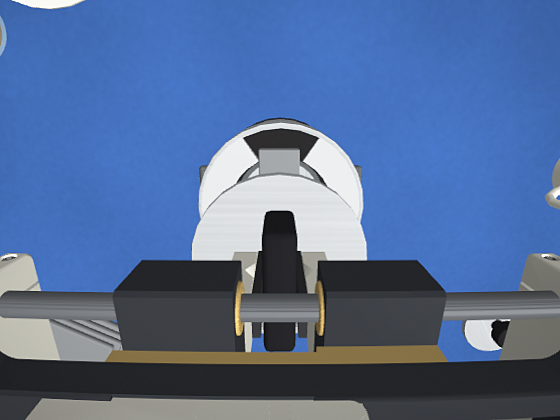

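The lug at (279,160) sits inside the notch around (282,146). The 1 to 2 px offset is the same in both views, so it comes from the camera and not the alignment. Inserting.

Emit:
{"name": "play_rows", "arguments": {
  "rows": [
    {"slide":[0,0,0.12],"delta_rot":[0,0,0],"fingers":-1},
    {"slide":[0,0,0.12],"delta_rot":[0,0,0],"fingers":-1},
    {"slide":[0,0,0.08],"delta_rot":[0,0,0],"fingers":-1},
    {"slide":[0,0,0.08],"delta_rot":[0,0,0],"fingers":-1},
    {"slide":[0,0,0.08],"delta_rot":[0,0,0],"fingers":-1},
    {"slide":[0,0,0],"delta_rot":[0,0,0],"fingers":-1}
  ]
}}

```text
time_s: 12.55
tcp_pos: [0.5483, 0.27, 0.1639]
eef_rot: [180.0, 0.1, 26.7]
contact_force: [0.2, 0.9, -3.1]
gripper_width: 0.0156
gripper_force: 49.9
```

Emit:
{"name": "play_rows", "arguments": {
  "rows": [
    {"slide":[0,0,0.03],"delta_rot":[0,0,0],"fingers":-1},
    {"slide":[0,0,0.03],"delta_rot":[0,0,0],"fingers":-1},
    {"slide":[0,0,0.02],"delta_rot":[0,0,0],"fingers":-1},
    {"slide":[0,0,0.015],"delta_rot":[0,0,0],"fingers":-1},
    {"slide":[0,0,0.01],"delta_rot":[0,0,0],"fingers":-1},
    {"slide":[0,0,0],"delta_rot":[0,0,0],"fingers":-1}
  ]
}}

```text
time_s: 13.3
tcp_pos: [0.5492, 0.2707, 0.1498]
eef_rot: [-180.0, -0.1, 26.7]
contact_force: [-0.7, 1.5, 3.1]
gripper_width: 0.0155
gripper_force: 50.0
```

Emit:
{"name": "play_rows", "arguments": {
  "rows": [
    {"slide":[0,0,0.008],"delta_rot":[0,0,0],"fingers":-1},
    {"slide":[0,0,0.007],"delta_rot":[0,0,0],"fingers":-1},
    {"slide":[0,0,0.004],"delta_rot":[0,0,0],"fingers":-1},
    {"slide":[0,0,0],"delta_rot":[0,0,0],"fingers":-1},
    {"slide":[0,0,0],"delta_rot":[0,0,0],"fingers":-1}
  ]
}}

```text
time_s: 13.92
tcp_pos: [0.5492, 0.2707, 0.1469]
eef_rot: [-180.0, -0.1, 26.7]
contact_force: [-0.6, 2.4, 5.3]
gripper_width: 0.0156
gripper_force: 50.0
```

Emit:
{"name": "play_rows", "arguments": {
  "rows": [
    {"slide":[0,0,0.005],"delta_rot":[0,0,0],"fingers":-1},
    {"slide":[0,0,0],"delta_rot":[0,0,0],"fingers":-1},
    {"slide":[0,0,0],"delta_rot":[0,0,0],"fingers":-1}
  ]
}}

```text
time_s: 14.3
tcp_pos: [0.5493, 0.2708, 0.1469]
eef_rot: [-180.0, -0.1, 26.8]
contact_force: [-1.8, 2.0, 9.0]
gripper_width: 0.016
gripper_force: 50.0
```

The cap is seated on the rim: the force rises with no further travel. I'll ease off 0.7 mm and turn clockwise.

Emit:
{"name": "play_rows", "arguments": {
  "rows": [
    {"slide":[0,0,-0.005],"delta_rot":[0,0,0.5],"fingers":-1},
    {"slide":[0,0,0],"delta_rot":[0,0,0.9],"fingers":-1},
    {"slide":[0,0,0],"delta_rot":[0,0,0.9],"fingers":-1},
    {"slide":[0,0,0],"delta_rot":[0,0,0.9],"fingers":-1},
    {"slide":[0,0,0],"delta_rot":[0,0,0.9],"fingers":-1},
    {"slide":[0,0,0],"delta_rot":[0,0,0.9],"fingers":-1}
  ]
}}

```text
time_s: 15.05
tcp_pos: [0.5493, 0.2699, 0.1469]
eef_rot: [180.0, -0.0, 3.7]
contact_force: [1.5, -0.8, 5.0]
gripper_width: 0.0157
gripper_force: 50.0
```

```bash
python3 -c "
from plant import r
s=r.get_state();print(s['eef_rot'],s['contact_force'],s['moment'],s['joints'][5])"
```

```text
[ 1.79955751e+02 -4.35460925e-02  3.70119525e+00] [ 1.47586931 -0.80212616  4.97833095] [-0.63699607 -0.39691184  0.09981213] 49.189869787765566
```

Turning freely with a small moment. About 47° left.

Emit:
{"name": "play_rows", "arguments": {
  "rows": [
    {"slide":[0,0,0],"delta_rot":[0,0,0.9],"fingers":-1},
    {"slide":[0,0,0],"delta_rot":[0,0,0.9],"fingers":-1},
    {"slide":[0,0,0],"delta_rot":[0,0,0.9],"fingers":-1},
    {"slide":[0,0,0],"delta_rot":[0,0,0.9],"fingers":-1},
    {"slide":[0,0,0],"delta_rot":[0,0,0.9],"fingers":-1},
    {"slide":[0,0,0],"delta_rot":[0,0,0.9],"fingers":-1},
    {"slide":[0,0,0],"delta_rot":[0,0,0.9],"fingers":-1},
    {"slide":[0,0,0],"delta_rot":[0,0,0.9],"fingers":-1}
  ]
}}

```text
time_s: 16.05
tcp_pos: [0.5489, 0.2696, 0.1468]
eef_rot: [179.9, -0.0, -29.3]
contact_force: [0.8, -1.7, 6.7]
gripper_width: 0.0157
gripper_force: 50.0
```

Emit:
{"name": "play_rows", "arguments": {
  "rows": [
    {"slide":[0,0,0],"delta_rot":[0,0,0.9],"fingers":-1},
    {"slide":[0,0,0],"delta_rot":[0,0,0.6],"fingers":-1},
    {"slide":[0,0,0],"delta_rot":[0,0,0.4],"fingers":-1},
    {"slide":[0,0,0],"delta_rot":[0,0,0.4],"fingers":-1},
    {"slide":[0,0,0],"delta_rot":[0,0,0],"fingers":-1}
  ]
}}

```text
time_s: 16.68
tcp_pos: [0.5487, 0.2695, 0.1468]
eef_rot: [179.9, -0.0, -39.7]
contact_force: [-1.3, -1.7, 6.9]
gripper_width: 0.0158
gripper_force: 50.0
```

```bash
python3 -c "
from plant import r
s=r.get_state();print(s['eef_rot'],s['contact_force'],s['moment'],s['joints'][5])"
```

```text
[ 1.79929081e+02 -3.95755320e-02 -3.97469729e+01] [-1.25181962 -1.66223315  6.94826896] [-0.83890092  0.39704565  0.04054599] 5.752905756703694
```

Emit:
{"name": "play_rows", "arguments": {
  "rows": [
    {"slide":[0,0,0],"delta_rot":[0,0,0.4],"fingers":-1},
    {"slide":[0,0,0],"delta_rot":[0,0,0.3],"fingers":-1},
    {"slide":[0,0,0],"delta_rot":[0,0,0.2],"fingers":-1},
    {"slide":[0,0,0],"delta_rot":[0,0,0],"fingers":-1},
    {"slide":[0,0,0],"delta_rot":[0,0,0],"fingers":-1}
  ]
}}

```text
time_s: 17.3
tcp_pos: [0.5497, 0.2702, 0.1469]
eef_rot: [-180.0, -0.1, -43.8]
contact_force: [4.9, -2.0, 4.2]
gripper_width: 0.0157
gripper_force: 50.6
```

```bash
python3 -c "
from plant import r
s=r.get_state();print(s['eef_rot'],s['contact_force'],s['moment'],s['joints'][5])"
```

```text
[-1.79954904e+02 -7.56128376e-02 -4.37886148e+01] [ 4.857655   -2.03322645  4.24372577] [-0.84975689 -1.44379479  1.01419892] 1.6863826542924387
```

The moment is rising, so it's at or near the stop. Pressing slightly more to be sure.

Emit:
{"name": "play_rows", "arguments": {
  "rows": [
    {"slide":[0,0,0],"delta_rot":[0,0,0.25],"fingers":-1},
    {"slide":[0,0,0],"delta_rot":[0,0,0.15],"fingers":-1},
    {"slide":[0,0,0],"delta_rot":[0,0,0],"fingers":-1}
  ]
}}

```text
time_s: 17.68
tcp_pos: [0.5496, 0.2704, 0.1469]
eef_rot: [-179.9, -0.1, -45.6]
contact_force: [5.4, -1.9, 4.2]
gripper_width: 0.0161
gripper_force: 51.8
```

```bash
python3 -c "
from plant import r
s=r.get_state();print(s['tcp_pos'],s['eef_rot'],s['contact_force'],s['moment'],s['joints'][5])"
```

```text
[0.54957931 0.27035939 0.14692246] [-1.79949930e+02 -7.03962237e-02 -4.56091430e+01] [ 5.37535941 -1.90608654  4.24452336] [-0.68375646 -1.55702007  1.30262873] -0.14270376832125892
```

It's at the stop (70° turned, moment rising to 1.3 N m). I'll let it rise about 5.5 mm while held, then open and retreat straight up.

Emit:
{"name": "play_rows", "arguments": {
  "rows": [
    {"slide":[0,0,-0.012],"delta_rot":[0,0,0],"fingers":-1},
    {"slide":[0,0,-0.012],"delta_rot":[0,0,0],"fingers":-1},
    {"slide":[0,0,-0.012],"delta_rot":[0,0,0],"fingers":-1},
    {"slide":[0,0,0],"delta_rot":[0,0,0],"fingers":-1},
    {"slide":[0,0,0],"delta_rot":[0,0,0],"fingers":1},
    {"slide":[0,0,0],"delta_rot":[0,0,0],"fingers":1},
    {"slide":[0,0,0],"delta_rot":[0,0,0],"fingers":1},
    {"slide":[0,0,0],"delta_rot":[0,0,0],"fingers":1}
  ]
}}

```text
time_s: 18.68
tcp_pos: [0.5485, 0.2703, 0.1518]
eef_rot: [180.0, 0.0, -45.7]
contact_force: [-0.0, -0.4, -0.1]
gripper_width: 0.0506
gripper_force: 0.0
```

Emit:
{"name": "play_rows", "arguments": {
  "rows": [
    {"slide":[0,0,0],"delta_rot":[0,0,0],"fingers":1},
    {"slide":[0,0,0],"delta_rot":[0,0,0],"fingers":1},
    {"slide":[0,0,0],"delta_rot":[0,0,0],"fingers":1},
    {"slide":[0,0,0],"delta_rot":[0,0,0],"fingers":1}
  ]
}}

```text
time_s: 19.18
tcp_pos: [0.5488, 0.2704, 0.1519]
eef_rot: [180.0, 0.0, -45.7]
contact_force: [0.3, 0.4, -0.7]
gripper_width: 0.0865
gripper_force: 0.0
```

Emit:
{"name": "play_rows", "arguments": {
  "rows": [
    {"slide":[0,0,-0.15],"delta_rot":[0,0,0],"fingers":1},
    {"slide":[0,0,-0.3],"delta_rot":[0,0,0],"fingers":1},
    {"slide":[0,0,-0.3],"delta_rot":[0,0,0],"fingers":1},
    {"slide":[-0.3,0,-0.15],"delta_rot":[0,0,0],"fingers":1},
    {"slide":[-0.3,0,0],"delta_rot":[0,0,0],"fingers":1},
    {"slide":[0,0,0],"delta_rot":[0,0,0],"fingers":1},
    {"slide":[0,0,0],"delta_rot":[0,0,0],"fingers":1}
  ]
}}

```text
time_s: 20.05
tcp_pos: [0.4858, 0.3348, 0.2869]
eef_rot: [180.0, -0.0, -45.6]
contact_force: [0.5, -0.8, 0.6]
gripper_width: 0.0879
gripper_force: 0.0
```

Run:
```python
from h import *
from plant import r
s,c,R,t=wrist(r,"pics/w4.png"); print(s["time_s"],s["tcp_pos"],s["contact_force"])
d=r.capture("scene"); a=d["image"][200:340,340:480]; a=cv2.resize(a,(420,420),interpolation=cv2.INTER_CUBIC)
cv2.imwrite("pics/end.png",np.hstack([a,cv2.resize(c["image"],(380,285))[:,:].copy() if 0 else cv2.copyMakeBorder(cv2.resize(c["image"],(376,282)),0,138,0,0,0)]))
```

```text
20.05 [0.48581302 0.33479205 0.28685941] [ 0.45817622 -0.77194649  0.58188716]
```

View pics/end.png

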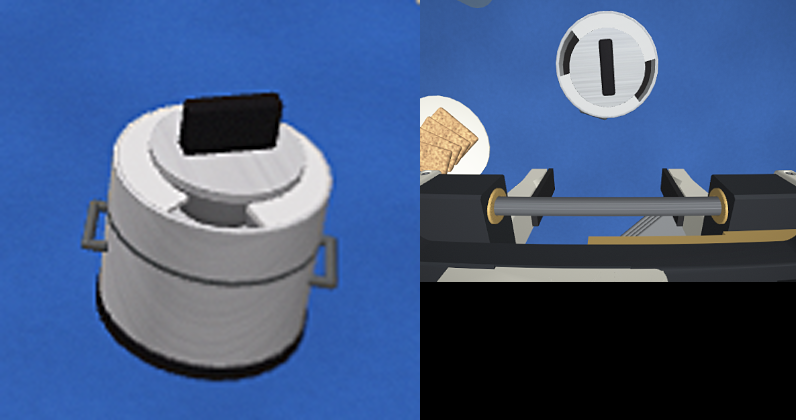

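The stopper sits level in the mouth, with no lug showing in either notch ((570,52) and (650,80) in the right-hand view) and the bar at (606,67) turned about 70° from the notch axis. A quick check of the bar's yaw before handing in:

Run:
```python
from h import *
from plant import r
s,c,R,t=wrist(r,"pics/w5.png"); im=c["image"]
k=(im.max(2)<70).astype(np.uint8); n,l,st,ce=cv2.connectedComponentsWithStats(k); i=l[100,277]; print(st[i])
ys,xs=np.where(l==i); p=ray(c,np.c_[xs,ys],.182,R,t)[:,:2]; u=np.linalg.svd(p-p.mean(0))[2][0]; y=np.degrees(np.arctan2(u[1],u[0])); print("yaw",y,p.mean(0))
```

```text
[ 266   59   24   85 1584]
yaw 138.16852711790028 [0.54940186 0.2708445 ]
```

The bar yaw is -41.8°. That matches the tool angle at which the moment began to rise, so it is at the stop. Handing in.

```bash
python3 -c "
from plant import r
print(r.close_job())"
```

```text
the job is handed in; nothing more can be done
None
```

The stopper is seated in the container, turned clockwise about 70° to its stop and released; the plain lid and the coloured look-alikes were not touched, and the job was handed in at about 20 s with no verdict returned.

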